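# Tip a stiffener bar out of its rest and lay it on the curved strip

### The job

Press down the free, overhanging end of the narrow steel bar so that its other end tips up out of the slot of the tip-up rest, and let go: it stays tipped. Then take the bar by its raised part and lay it flat on the middle of the big curved plate strip, lying lengthwise along the strip, ready to be tacked on.

Things in the scene. Friction and masses are not known exactly. Their poses are not given: they have to be found in the camera images.
- bar_center (a point): centre of the loose narrow grey steel flat bar, 20 x 150 x 6 mm (x, y along it, z), 0.14 kg. It starts level in the tip-up rest, middle over the rest's origin within 3 mm, 35 mm above the bench, along the rest's y. Fully tipped it slopes 0.38 rad, +y end up, and stays: then grip it across its 20 mm width, 25 to 50 mm from its middle on the +y side.
- tip_rest: fixed dark steel block; origin on the bench under the bar's middle. Block: x +-48, y -33 to +95, 38 mm high, with a 30 mm slot along y in which the bar lies flush with the top, so its sides cannot be gripped there. The bar's -y end (y -33 to -75) overhangs: press it at y = -60, on the bar's centreline. Under it lies the cradle's thin plate with a low end stop at y -78 to -81.
- cradle (a joint): angle of the rocking cradle under the bar: 0 = level, 0.38 rad = fully tipped at its stop, -y end down, +y end up. Pivot: along the rest's x at y = -25, 26 mm above the bench. Stiff: takes 4 to 7 N down on the overhanging end and stays where it is left. At y = -60 the bar's top sinks from 38 to about 24 mm above the bench.
- strip_middle (a point): middle of the top face of the big curved (arc-shaped) flame-cut rusty plate strip that lies fixed on the bench; about 78 mm wide here, 425 mm long and 6 mm thick. This point is 6 mm above the bench; y runs along the strip, x across it, z up.

How it is judged:
By the outcome, as a careful person would: the job done as asked, in the order asked, and still so for the second after the job is handed in, with the robot touching nothing.
It also fails if it takes over 48 s, if anything falls off the work surface, if the arm or the gripper's body presses on something with over 40 N, if the wrist force passes 120 N, or if a joint passes its speed limit or range.

### The arm

A 6-joint arm with a two-finger parallel gripper is mounted at the origin on a cart in front of the work surface, level with it; the furniture and walls round the work are solid. World frame = base frame: x ahead of the robot, y to its left, z up, the work surface at z = 0. Lengths are in mm, angles in rad, forces in N, time in s.
With the tool pointing down it reaches from about 400 to 925 mm from the base axis. Payload 3.4 kg.
Tool frame: the origin (TCP) lies midway between the tips of the shut fingers; the grasp point (between the pads) lies 19 mm behind it; z points along the fingers, y is the line along which they close (so a half turn about z gives the same grasp; the last joint's range is limited). The gripper opens to 85 mm and grips with 20 to 120 N. Pads are 22 mm wide; open, the fingers measure 114 mm over their backs; the gripper's body (76 mm by 85 mm) begins 54 mm behind the grasp point. The pads swing forward as they close: fully open they stand 13 mm farther back than shut.
Start: joints at [-1.288, 0.307, 1.506, -0, 1.328, -0.073], TCP at [200.811, -538.801, 231.305] pointing down, gripper open.
Joint ranges: [-3.12, 3.12], [-1.05, 2.28], [0.14, 2.33], [-1.42, 4.57], [0.1, 2.73], [-2.68, 2.68]. Speed limits (rad/s): [2.57, 2.57, 3.14, 3.14, 3.14, 3.14].

### API

Orientations are given as a unit quaternion [x, y, z, w].
In Python, from workcell import ctrl gives the robot as it stands.
- The arm moves only by the tool step_arm, never from a script. Its argument "increments" is a list of rows, each an object with "fingers": the closure, from 0 (fully open) to 1 (shut); "xyz": the shift along the tool's x, y, z as a fraction of full scale, a list of three; "twist": the turn about the tool's z as a fraction of full scale. A call has 1 to 10 rows; each row shifts and turns the commanded pose from where the row before left it, along the tool's axes as they then stand; what a row does not reach is not made up. Full scale, the value 1, is 2.5 cm for a shift and pi/2 rad for a turn. A row lasts 1/10 s, in which the tool goes at most 50 mm and 8.59 degrees, less where a joint would pass 70% of its speed; a pose out of reach is approached as far as the arm can. A call with a number of a shift or a turn outside -1 to 1 is refused whole. A call with a gripper value outside its range is refused whole. The fingers move at their own pace and stop on an object; the grip force is fixed at half the most. Time passes only in rows, so rows that do not move let the fingers close. It gives the time, the measured TCP pose, the force, the opening and the grip force at its end, in the units of the state.
- ctrl.get_state(): the state, without advancing time (a new reading comes with each control period).
- ctrl.capture(name): name is "side" or "top"; returns a dict with "img" (400x640x3 uint8, blue, green, red), "range_z" (400x640 float32, mm along the optical axis (not along the pixel's ray), 0 where there is no reading), "camera_matrix" (3x3 intrinsics, pixels), "k1" (the pictures are not rectified: a ray, as slopes to the right and down, at radius r is drawn at 1 + k1 r^2 times it, then the intrinsics apply), "rvec" (rotation vector, rad) and "tvec" (3), from world to camera coordinates, as OpenCV has them. Camera axes: x right, y down, z forward; pixel columns grow to the right and rows downward; lengths in mm; the calibration is good to about 2 mm. A picture is of the moment at which its call begins.
- ctrl.hand_in(): hands the job in; it is judged then, once.
The state is a dict: "time": time; "joint_pos": joint angles; "qvel": joint speeds; "joint_torque": joint torques, N m; "position": TCP position; "tcp_rot": TCP orientation; "wrist_force": force on the tool from outside, world axes, zero at the start; "ft_torque": the same for the moment, N m; "opening": opening from 0.0 (shut) to 1.0 (fully open); "grasp_force": force on a finger pad.
Only numpy, scipy, OpenCV 4.12 (cv2) and the standard library are available. Lean on these libraries where they do the work, as an engineer would, in place of code of your own. Each camera call takes 0.05 s, during which the arm holds its last target. There are 200 camera calls.

## Working session

There is one attempt and no reset: what is moved stays moved. The work goes in short steps, Python scripts to look and compute and a tool call to move; the robot and the scene stay as the last step left them, time stands still between calls to the robot, and variables do not carry over. Pictures are saved under pics/ and viewed, at most 10 in all, crops included, and the job is handed in when it is done.

Besides the shell and the picture viewer there is one more tool, called after "Request:" as a command line: name --argument value ..., lists and objects as JSON in quotes. step_arm: Moves the arm, as the interface text tells. Shift numbers are shares of 2.5 cm and turn numbers shares of pi/2 rad, none past 1 either way. Its arguments: {"type":"object","properties":{"increments":{"type":"array"}},"required":["increments"]}

```bash
mkdir -p pics; ls
cat > h.py <<'E'
import numpy as np, cv2
from workcell import ctrl
def load(n):
    d=np.load(f'{n}.npz'); return {k:d[k] for k in d.files}
def snap(n,save,v=True):
    c=ctrl.capture(n); np.savez(f'{save}.npz',**c); cv2.imwrite(f'pics/{save}.png',c['img']); return c
def ray(c,uv):
    K=np.array(c['camera_matrix'],float);k1=float(c['k1']);uv=np.atleast_2d(np.array(uv,float))
    d=cv2.undistortPoints(uv[:,None],K,np.array([k1,0,0,0,0.]))[:,0]
    R=cv2.Rodrigues(np.array(c['rvec'],float))[0];t=np.array(c['tvec'],float).ravel()
    return -R.T@t,(np.c_[d,np.ones(len(d))])@R
def onplane(c,uv,z):
    o,d=ray(c,uv); return o+d*((z-o[2])/d[:,2])[:,None]
def cloud(c):
    h,w=c['range_z'].shape;u,v=np.meshgrid(np.arange(w),np.arange(h))
    o,d=ray(c,np.c_[u.ravel(),v.ravel()]); return (o+d*c['range_z'].ravel()[:,None]).reshape(h,w,3)
E
python3 -c "
from h import *
for n in('top','side'):
    c=snap(n,n+'0');o,d=ray(c,[[320,200]]);print(n,o,d,c['k1'],c['camera_matrix'][0])
s=ctrl.get_state();print(s)"
```

```text
pics
top [449.58990215 -72.95458526 915.59025904] [[ 0.09636111 -0.00336226 -0.99535787]] -0.03010314972005306 [510.62619833   0.         317.35942148]
side [309.02787897 686.09713352 392.69476674] [[ 0.28743099 -0.87089797 -0.39905736]] -0.0042717525846213125 [405.14826133   0.         326.59715902]
{'time': 0.1, 'joint_pos': array([-1.28751210e+00,  3.07525339e-01,  1.50751380e+00, -3.01348764e-05,
        1.32841045e+00, -7.35060855e-02]), 'qvel': array([ 0.00018037, -0.00023176, -0.00309565,  0.00141229, -0.00024554,
       -0.00072593]), 'joint_torque': array([-1.46964830e-03, -4.58530247e+01, -2.52609551e+01, -2.11332676e-04,
        5.74958176e-03, -4.10918574e-06]), 'position': array([ 200.6211397 , -538.21156163,  230.46852802]), 'tcp_rot': array([ 9.84128672e-01,  1.77453924e-01, -1.11751120e-04, -9.21836061e-04]), 'wrist_force': array([0.59183178, 0.52664843, 0.12112996]), 'ft_torque': array([ 0.01858421,  0.0455512 , -0.0295454 ]), 'grasp_force': 0.0, 'opening': 1.0037188364361165}
```

View pics/top0.png

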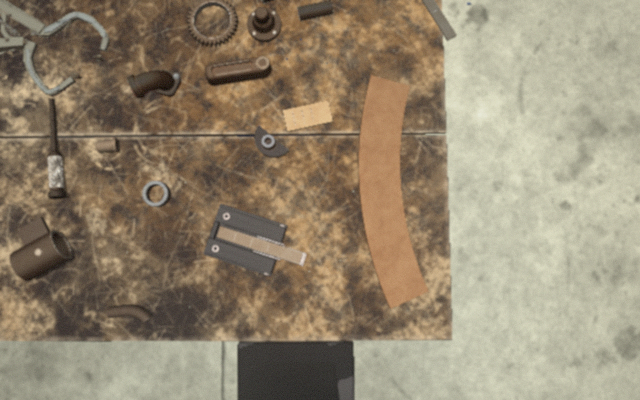

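View pics/side0.png

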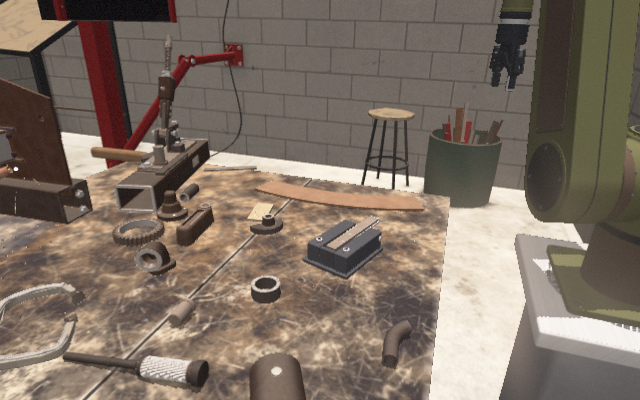

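The top view shows the rest at about (247,240), with the bar running from (218,232) to its free end at (305,259). The curved strip runs from (390,78) to (405,305). The side view agrees: the block is at (343,248) and the strip lies behind it. Next I measure both.

```bash
python3 -c "
from h import *
c=load('top0');im=c['img'];P=cloud(c)
cr=im[190:290,190:320];cv2.imwrite('pics/crop.png',cv2.resize(cr,None,fx=6,fy=6,interpolation=cv2.INTER_CUBIC))
hsv=cv2.cvtColor(im,cv2.COLOR_BGR2HSV);print(hsv[190,380],hsv[100,390],hsv[240,240],hsv[256,295],hsv[245,265])
print(P[190,380],P[240,240],P[256,295],P[225,260],P[280,400])
m=cv2.inRange(hsv,(5,90,110),(16,190,255));m[:, :350]=0;m[:60]=0
m=cv2.morphologyEx(m,cv2.MORPH_OPEN,np.ones((5,5)))
cs=max(cv2.findContours(m,0,2)[0],key=cv2.contourArea)
mm=np.zeros_like(m);cv2.drawContours(mm,[cs],-1,255,-1);v,u=np.nonzero(mm)
Q=onplane(c,np.c_[u,v],6);X=Q[:,:2]
print(len(X),cv2.minAreaRect(X.astype(np.float32)))
# circle fit via binned centreline
mu=X.mean(0);w,V=np.linalg.eigh(np.cov((X-mu).T));a=V[:,1];n=V[:,0];s=(X-mu)@a;q=(X-mu)@n
b=np.arange(-180,181,20);cl=np.array([[t,(q[abs(s-t)<5].max()+q[abs(s-t)<5].min())/2,np.ptp(q[abs(s-t)<5])] for t in b]);print(cl.round(1))
print(mu,a,n,s.min(),s.max(),np.polyfit(b,cl[:,1],2))
"
```

```text
[ 14 120 179] [ 14 118 180] [ 15  68 175] [ 17  71 182] [ 17  67 179]
[ 555.11269076 -183.8907871     4.78296966] [466.52119633  62.22677902  35.3962366 ] [438.62219588 -32.51693284  37.70808097] [492.06186792  27.67394089  37.04903983] [ 394.7977615  -216.43117973    5.33686945]
10035 ((570.3543701171875, -197.92726135253906), (444.73284912109375, 107.603759765625), 3.6352298259735107)
[[-180.    16.1   83.5]
 [-160.    11.6   81.3]
 [-140.     5.3   82.9]
 [-120.     2.7   80.9]
 [-100.    -3.6   78.9]
 [ -80.    -8.    80.5]
 [ -60.    -6.9   78.7]
 [ -40.    -9.    77.7]
 [ -20.   -11.3   76.4]
 [   0.   -10.4   77.9]
 [  20.    -6.    86. ]
 [  40.    -8.3   77.7]
 [  60.    -7.2   78.6]
 [  80.    -6.5   80.8]
 [ 100.    -0.    82.7]
 [ 120.     1.3   80.2]
 [ 140.     6.4   82.9]
 [ 160.    12.3   81.7]
 [ 180.    16.3   81.7]]
[ 555.05651836 -194.92295633] [-0.99778605 -0.06650555] [ 0.06650555 -0.99778605] -237.43307322503645 207.27337712874888 [ 8.29336547e-04  3.25663763e-03 -1.02242581e+01]
```

View pics/crop.png

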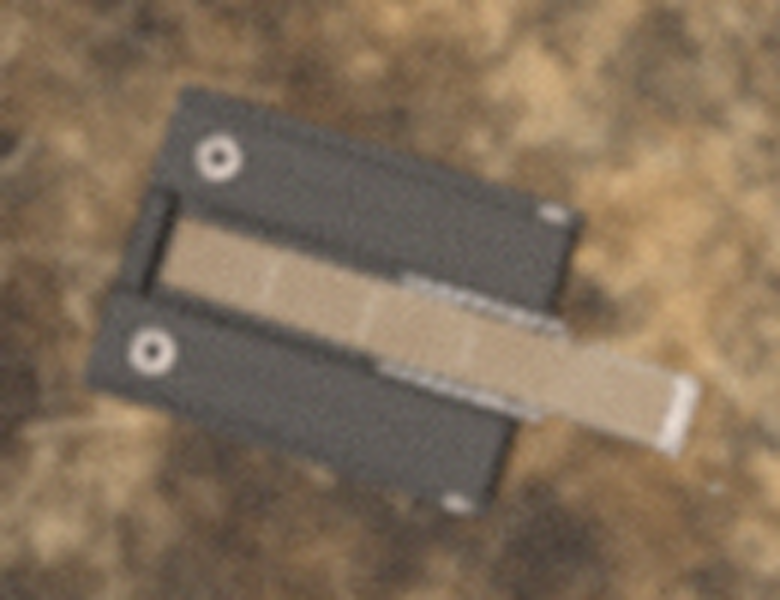

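The crop shows the bar's rear end centred at about crop (167,252). Its front end, next to the pale end stop, is at about (667,408).

```bash
cat >> h.py <<'E'
def crop2(p): return (np.array(p,float)+.5)/6-.5+190
E
python3 -c "
from h import *
c=load('top0')
e=onplane(c,[crop2((167,252)),crop2((665,409))],38);print(e,np.linalg.norm(e[0]-e[1]))
b=e.mean(0);d=e[0]-e[1];d/=np.linalg.norm(d);print('bar',b,'y',d,np.arctan2(d[1],d[0]),'press',b-60*d)
# strip ends along the centreline
hsv=cv2.cvtColor(c['img'],cv2.COLOR_BGR2HSV)
m=cv2.inRange(hsv,(5,90,110),(16,190,255));m[:, :350]=0;m[:60]=0
m=cv2.morphologyEx(m,cv2.MORPH_OPEN,np.ones((15,15)));v,u=np.nonzero(m)
X=onplane(c,np.c_[u,v],6)[:,:2]
r=cv2.minAreaRect(X.astype(np.float32));print(r)
mu=np.array([555.06,-194.92]);a=np.array([-.99779,-.0665]);n=np.array([.0665,-.99779]);s=(X-mu)@a;q=(X-mu)@n
for k in(-10,0,10,20,30):
  z=s[abs(q-k)<3];print(k,z.min(),z.max())
for k in(-1,):print(mu+a*k-10.2*n)
from scipy.spatial.transform import Rotation as R
print(R.from_quat(ctrl.get_state()['tcp_rot']).as_matrix().round(4))
"
```

```text
[[481.12407917 100.84448152  38.        ]
 [435.5942419  -41.78383501  38.        ]] 149.7190794679781
bar [458.35916053  29.53032325  38.        ] y [0.30410177 0.95263955 0.        ] 1.2618009236406031 press [440.11305425 -27.62804976  38.        ]
((558.5877685546875, -196.7627716064453), (412.988037109375, 103.81634521484375), 3.5420308113098145)
-10 -209.9596264365133 201.82380918687517
0 -209.29984600252894 202.60796741561077
10 -208.50977788191872 203.131688168805
20 -205.96701344738895 200.32292748074272
30 -199.5283532291148 195.9106437393966
[ 555.37949  -184.676042]
[[ 9.370e-01  3.493e-01 -5.000e-04]
 [ 3.493e-01 -9.370e-01  1.800e-03]
 [ 1.000e-04 -1.900e-03 -1.000e+00]]
```

Request:
step_arm --increments '[{"fingers": 1, "xyz": [0, 0, 0], "twist": -0.082}, {"fingers": 1, "xyz": [0, 0, 0], "twist": -0.082}]'

```text
time: 0.3
position: [200.7, -538.4, 230.7]
tcp_rot: [0.952, 0.305, 0.0, -0.001]
wrist_force: [-0.0, 0.2, 0.5]
opening: 0.691
grasp_force: 0.0
```

Request:
step_arm --increments '[{"fingers": 1, "xyz": [0, 0, 0], "twist": -0.082}, {"fingers": 1, "xyz": [0, 0, 0], "twist": -0.082}, {"fingers": 1, "xyz": [0, 0, 0], "twist": -0.082}, {"fingers": 1, "xyz": [0, 0, 0], "twist": -0.082}, {"fingers": 1, "xyz": [0, 0, 0], "twist": -0.082}, {"fingers": 1, "xyz": [1, 0.13, 0], "twist": 0}, {"fingers": 1, "xyz": [1, 0.13, 0], "twist": 0}, {"fingers": 1, "xyz": [1, 0.13, 0], "twist": 0}, {"fingers": 1, "xyz": [1, 0.13, 0], "twist": 0}, {"fingers": 1, "xyz": [1, 0.13, 0], "twist": 0}]'

```text
time: 1.3
position: [254.8, -423.6, 230.8]
tcp_rot: [0.809, 0.588, 0.0, -0.001]
wrist_force: [1.0, -0.0, -0.3]
opening: 0.003
grasp_force: 0.0
```

Request:
step_arm --increments '[{"fingers": 1, "xyz": [1, 0.13, 0], "twist": 0}, {"fingers": 1, "xyz": [1, 0.13, 0], "twist": 0}, {"fingers": 1, "xyz": [1, 0.13, 0], "twist": 0}, {"fingers": 1, "xyz": [1, 0.13, 0], "twist": 0}, {"fingers": 1, "xyz": [1, 0.13, 0], "twist": 0}, {"fingers": 1, "xyz": [1, 0.13, 0], "twist": 0}, {"fingers": 1, "xyz": [1, 0.13, 0], "twist": 0}, {"fingers": 1, "xyz": [1, 0.13, 0], "twist": 0}, {"fingers": 1, "xyz": [1, 0.13, 0], "twist": 0}, {"fingers": 1, "xyz": [0, 0, 0], "twist": 0}]'

```text
time: 2.3
position: [351.9, -217.2, 231.0]
tcp_rot: [0.808, 0.59, 0.0, -0.001]
wrist_force: [0.7, -0.5, -0.0]
opening: 0.001
grasp_force: 0.0
```

```bash
cat >> h.py <<'E'
from scipy.spatial.transform import Rotation as Ro
def togo(target,yaw=None):
    s=ctrl.get_state();M=Ro.from_quat(s['tcp_rot']).as_matrix();p=s['position']
    y=np.arctan2(M[1,0],M[0,0])
    print('t',s['time'],'pos',p.round(1),'yaw',y.round(4),'q6',s['joint_pos'][5].round(3),'F',s['wrist_force'].round(1),'units',(M.T@(np.array(target)-p)/25).round(3), 'twist',None if yaw is None else round(-(yaw-y)/(np.pi/2),3))
E
python3 -c "
from h import *
togo([440.1,-27.6,60],1.262)"
```

```text
t 2.3 pos [ 351.9 -217.2  231. ] yaw 1.2614 q6 -0.347 F [ 0.7 -0.5 -0. ] units [8.286 1.06  6.851] twist -0.0
```

Request:
step_arm --increments '[{"fingers": 1, "xyz": [0.92, 0.118, 0.6], "twist": 0}, {"fingers": 1, "xyz": [0.92, 0.118, 0.7], "twist": 0}, {"fingers": 1, "xyz": [0.92, 0.118, 0.7], "twist": 0}, {"fingers": 1, "xyz": [0.92, 0.118, 0.7], "twist": 0}, {"fingers": 1, "xyz": [0.92, 0.118, 0.7], "twist": 0}, {"fingers": 1, "xyz": [0.92, 0.118, 0.7], "twist": 0}, {"fingers": 1, "xyz": [0.92, 0.118, 0.7], "twist": 0}, {"fingers": 1, "xyz": [0.92, 0.118, 0.7], "twist": 0}, {"fingers": 1, "xyz": [0.92, 0.118, 0.7], "twist": 0}, {"fingers": 1, "xyz": [0, 0, 0.4], "twist": 0}]'

```text
time: 3.3
position: [441.3, -29.8, 65.0]
tcp_rot: [0.808, 0.589, -0.0, -0.0]
wrist_force: [0.1, 0.4, 0.5]
opening: -0.002
grasp_force: 0.0
```

```bash
python3 -c "
from h import *
togo([440.1,-27.6,44],1.262)
snap('side','side1');c=load('side1');cv2.imwrite('pics/s1c.png',cv2.resize(c['img'][150:300,260:460],None,fx=4,fy=4))"
```

```text
t 3.3 pos [441.3 -29.8  65. ] yaw 1.2608 q6 0.146 F [0.1 0.4 0.5] units [ 0.07  -0.072  0.841] twist -0.001
```

View pics/s1c.png

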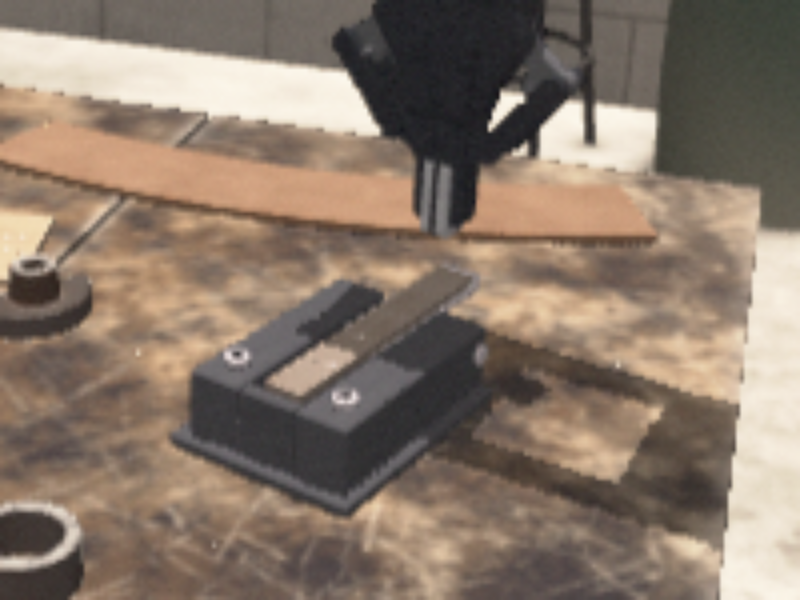

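The shut fingertips (crop 440,232) stand over the bar's free end (crop 450,280). I'm pressing down now.

Request:
step_arm --increments '[{"fingers": 1, "xyz": [0.05, -0.05, 0.4], "twist": 0}, {"fingers": 1, "xyz": [0, 0, 0.4], "twist": 0}, {"fingers": 1, "xyz": [0, 0, 0.2], "twist": 0}, {"fingers": 1, "xyz": [0, 0, 0.15], "twist": 0}, {"fingers": 1, "xyz": [0, 0, 0.1], "twist": 0}, {"fingers": 1, "xyz": [0, 0, 0.1], "twist": 0}, {"fingers": 1, "xyz": [0, 0, 0], "twist": 0}]'

```text
time: 4.05
position: [439.4, -30.6, 32.9]
tcp_rot: [0.808, 0.589, -0.001, 0.001]
wrist_force: [-1.3, -3.7, 3.6]
opening: -0.001
grasp_force: 2.1
```

Request:
step_arm --increments '[{"fingers": 1, "xyz": [0, 0, 0.06], "twist": 0}, {"fingers": 1, "xyz": [0, 0, 0.06], "twist": 0}, {"fingers": 1, "xyz": [0, 0, 0], "twist": 0}]'

```text
time: 4.35
position: [439.3, -30.8, 30.0]
tcp_rot: [0.808, 0.589, -0.001, 0.001]
wrist_force: [-2.4, -6.8, 5.4]
opening: -0.001
grasp_force: 3.5
```

Request:
step_arm --increments '[{"fingers": 1, "xyz": [0, 0, 0.06], "twist": 0}, {"fingers": 1, "xyz": [0, 0, 0.04], "twist": 0}, {"fingers": 1, "xyz": [0, 0, 0], "twist": 0}]'

```text
time: 4.65
position: [439.3, -31.0, 27.5]
tcp_rot: [0.808, 0.589, -0.001, 0.001]
wrist_force: [-4.2, -7.4, 5.6]
opening: -0.005
grasp_force: 3.8
```

Request:
step_arm --increments '[{"fingers": 1, "xyz": [0, 0, 0.06], "twist": 0}, {"fingers": 1, "xyz": [0, 0, 0.04], "twist": 0}, {"fingers": 1, "xyz": [0, 0, 0], "twist": 0}]'

```text
time: 4.95
position: [439.4, -31.1, 26.4]
tcp_rot: [0.808, 0.589, -0.001, 0.001]
wrist_force: [-5.8, -8.4, 22.4]
opening: -0.004
grasp_force: 12.2
```

```bash
python3 -c "
from h import *
snap('side','side2');c=load('side2');cv2.imwrite('pics/s2c.png',cv2.resize(c['img'][150:300,260:460],None,fx=4,fy=4))"
```

```text
(no output)
```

View pics/s2c.png

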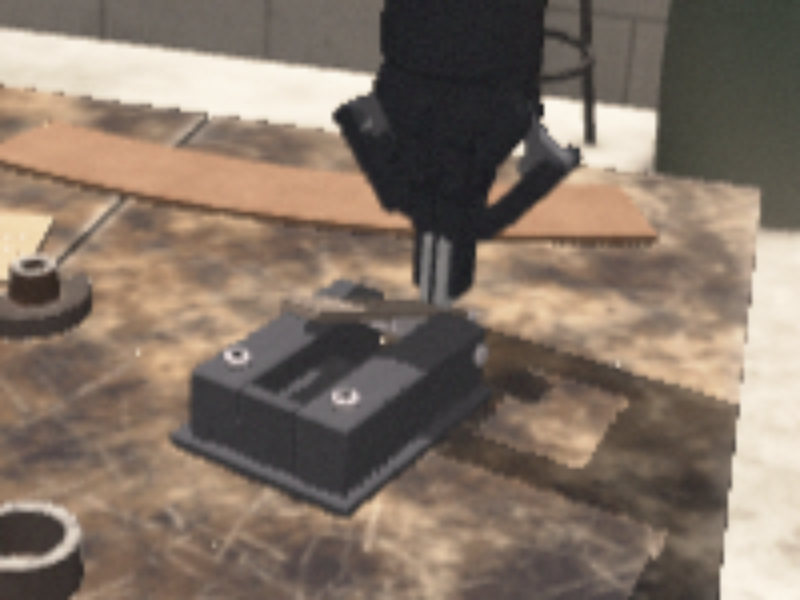

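Force jumped to 22 N, so the cradle is at its stop. In the picture the +y end is up at crop (290,305) and the slot is empty. I'm releasing, rising and looking again.

Request:
step_arm --increments '[{"fingers": 1, "xyz": [0, 0, -0.3], "twist": 0}, {"fingers": 1, "xyz": [0, 0, -0.8], "twist": 0}, {"fingers": 1, "xyz": [0, 0, -1], "twist": 0}, {"fingers": 0.3, "xyz": [0, 0, -1], "twist": 0}, {"fingers": 0.3, "xyz": [0, 0, -1], "twist": 0}, {"fingers": 0.3, "xyz": [-1, 0, -1], "twist": 0}, {"fingers": 0.3, "xyz": [-1, 0, -1], "twist": 0}, {"fingers": 0.3, "xyz": [-1, 0, -1], "twist": 0}, {"fingers": 0.3, "xyz": [-1, 0, -1], "twist": 0}]'

```text
time: 5.9
position: [408.6, -125.2, 228.3]
tcp_rot: [0.808, 0.589, 0.0, 0.0]
wrist_force: [1.4, -1.2, -1.1]
opening: 0.7
grasp_force: 0.0
```

```bash
python3 -c "
from h import *
c=snap('top','top3');im=c['img']
a=cv2.resize(im[190:290,190:320],None,fx=6,fy=6,interpolation=cv2.INTER_CUBIC);cv2.imwrite('pics/t3c.png',a)
togo([468.7,61.8,100],1.262);P=cloud(c)
m=(P[...,2]>42)&(P[...,2]<85)&(abs(P[...,0]-470)<60)&(abs(P[...,1]-60)<60)
Q=P[m];print(len(Q));d=np.array([.304,.953]);n=np.array([.953,-.304]);o=np.array([458.4,29.5])
s=(Q[:,:2]-o)@d;q=(Q[:,:2]-o)@n
print(np.polyfit(s,Q[:,2],1),s.min(),s.max(),Q[:,2].max());
for t in range(10,75,10):
  k=abs(s-t)<4
  if k.sum(): print(t,q[k].min().round(1),q[k].max().round(1),np.median(Q[k,2]).round(1))
"
```

```text
t 5.95 pos [ 410.3 -129.2  232.2] yaw 1.2579 q6 -0.087 F [ 0.7 -2.7  1.1] units [ 8.01  -0.171  5.256] twist -0.003
661
[ 0.30213316 49.84079524] -23.601184647987903 73.59749211629082 76.58645024994144
10 -10.4 11.0 52.8
20 -9.7 9.9 57.2
30 -9.5 10.1 60.6
40 -9.5 10.3 65.2
50 -9.3 10.6 68.6
60 -8.9 29.7 72.6
70 -33.6 34.2 43.0
```

View pics/t3c.png

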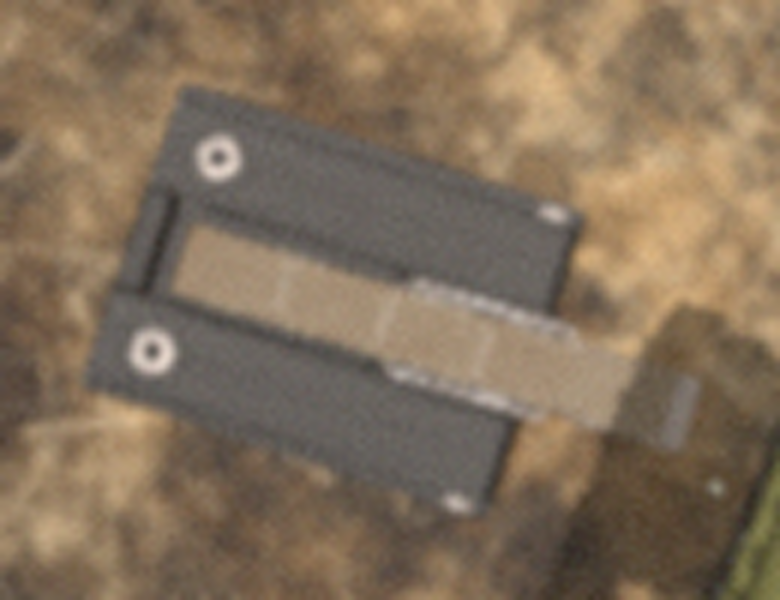

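The bar stays tipped: its raised end is at crop (190,262), and the depth shows a slope of about 0.38 with the bar centred in the slot. I'm moving over the grip point.

Request:
step_arm --increments '[{"fingers": 0.3, "xyz": [0.89, -0.02, 0.1], "twist": 0}, {"fingers": 0.3, "xyz": [0.89, -0.02, 0.2], "twist": 0}, {"fingers": 0.3, "xyz": [0.89, -0.02, 0.3], "twist": 0}, {"fingers": 0.3, "xyz": [0.89, -0.02, 0.5], "twist": 0}, {"fingers": 0.3, "xyz": [0.89, -0.02, 0.7], "twist": 0}, {"fingers": 0.3, "xyz": [0.89, -0.02, 0.8], "twist": 0}, {"fingers": 0.3, "xyz": [0.89, -0.02, 0.8], "twist": 0}, {"fingers": 0.3, "xyz": [0.89, -0.02, 0.8], "twist": 0}, {"fingers": 0.3, "xyz": [0.89, -0.01, 0.7], "twist": 0}, {"fingers": 0.3, "xyz": [0, 0, 0.3], "twist": 0}]'

```text
time: 6.95
position: [466.6, 69.4, 95.6]
tcp_rot: [0.808, 0.589, -0.0, -0.001]
wrist_force: [-0.5, 0.1, 1.2]
opening: 0.699
grasp_force: 0.0
```

```bash
python3 -c "
from h import *
togo([469,61.8,54],1.262)"
```

```text
t 6.95 pos [466.6  69.4  95.6] yaw 1.2605 q6 0.367 F [-0.5  0.1  1.2] units [-0.26   0.185  1.666] twist -0.001
```

Request:
step_arm --increments '[{"fingers": 0.3, "xyz": [-0.26, 0.18, 0.4], "twist": 0}, {"fingers": 0.3, "xyz": [0, 0, 0.5], "twist": 0}, {"fingers": 0.3, "xyz": [0, 0, 0], "twist": 0}, {"fingers": 0.3, "xyz": [0, 0, 0], "twist": 0}]'

```text
time: 7.35
position: [468.7, 58.8, 74.7]
tcp_rot: [0.809, 0.588, -0.0, 0.0]
wrist_force: [-0.0, -0.7, -0.1]
opening: 0.704
grasp_force: 0.0
```

```bash
python3 -c "
from h import *
togo([469,61.8,54],1.262)"
```

```text
t 7.35 pos [468.7  58.8  74.7] yaw 1.2572 q6 0.349 F [-0.  -0.7 -0.1] units [ 0.119 -0.025  0.829] twist -0.003
```

Request:
step_arm --increments '[{"fingers": 0.3, "xyz": [0.12, -0.02, 0.4], "twist": 0}, {"fingers": 0.3, "xyz": [0, 0, 0.43], "twist": 0}, {"fingers": 0.3, "xyz": [0, 0, 0], "twist": 0}, {"fingers": 0.6, "xyz": [0, 0, 0], "twist": 0}, {"fingers": 0.8, "xyz": [0, 0, 0], "twist": 0}, {"fingers": 1, "xyz": [0, 0, 0], "twist": 0}, {"fingers": 1, "xyz": [0, 0, 0], "twist": 0}, {"fingers": 1, "xyz": [0, 0, 0], "twist": 0}]'

```text
time: 8.15
position: [469.6, 62.8, 54.1]
tcp_rot: [0.808, 0.589, 0.0, 0.0]
wrist_force: [0.1, -0.4, 2.6]
opening: 0.21
grasp_force: 58.5
```

Request:
step_arm --increments '[{"fingers": 1, "xyz": [0, 0, -0.2], "twist": 0}, {"fingers": 1, "xyz": [0, 0, -0.4], "twist": 0}, {"fingers": 1, "xyz": [0, 0, -0.6], "twist": 0}, {"fingers": 1, "xyz": [0, 0, -0.8], "twist": 0}, {"fingers": 1, "xyz": [0, 0, -0.8], "twist": 0}, {"fingers": 1, "xyz": [0, 0, -0.8], "twist": 0}, {"fingers": 1, "xyz": [0, 0, -0.4], "twist": 0}, {"fingers": 1, "xyz": [0, 0, 0], "twist": 0}]'

```text
time: 8.95
position: [470.4, 62.9, 155.5]
tcp_rot: [0.808, 0.589, 0.002, 0.001]
wrist_force: [0.2, -0.5, -1.3]
opening: 0.21
grasp_force: 58.8
```

```bash
python3 -c "
from h import *
togo([558+42,-184.5+2.8,120],.0666)
snap('side','side4');c=load('side4');cv2.imwrite('pics/s4c.png',cv2.resize(c['img'][130:300,260:460],None,fx=3.5,fy=3.5))"
```

```text
t 8.95 pos [470.4  62.9 155.5] yaw 1.2584 q6 0.356 F [ 0.2 -0.5 -1.3] units [-7.719  7.937  1.439] twist 0.759
```

View pics/s4c.png

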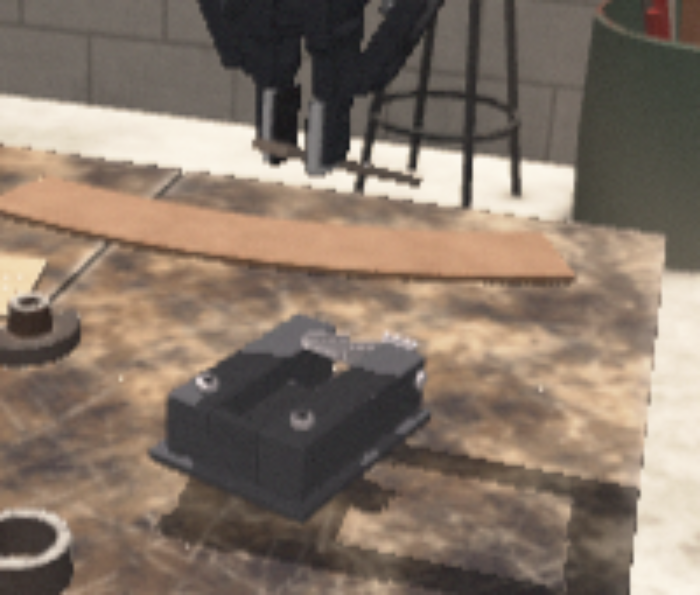

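The bar is held at crop (290,155) with its low end at (420,180), and the rest below is clear. Next I turn it and carry it to the strip.

Request:
step_arm --increments '[{"fingers": 1, "xyz": [0, 0, 0], "twist": 0.0843}, {"fingers": 1, "xyz": [0, 0, 0], "twist": 0.0843}, {"fingers": 1, "xyz": [0, 0, 0], "twist": 0.0843}, {"fingers": 1, "xyz": [0, 0, 0], "twist": 0.0843}, {"fingers": 1, "xyz": [0, 0, 0], "twist": 0.0843}, {"fingers": 1, "xyz": [0, 0, 0], "twist": 0.0843}, {"fingers": 1, "xyz": [0, 0, 0], "twist": 0.0843}, {"fingers": 1, "xyz": [0, 0, 0], "twist": 0.0843}, {"fingers": 1, "xyz": [0, 0, 0], "twist": 0.0843}, {"fingers": 1, "xyz": [0, 0, 0], "twist": 0}]'

```text
time: 10.0
position: [468.2, 62.8, 152.5]
tcp_rot: [0.999, 0.033, -0.001, 0.0]
wrist_force: [-0.6, 0.1, -1.3]
opening: 0.212
grasp_force: 58.7
```

Request:
step_arm --increments '[{"fingers": 1, "xyz": [0.2, 0.5, 0], "twist": 0}, {"fingers": 1, "xyz": [0.4, 0.9, 0], "twist": 0}, {"fingers": 1, "xyz": [0.45, 1, 0.1], "twist": 0}, {"fingers": 1, "xyz": [0.45, 1, 0.2], "twist": 0}, {"fingers": 1, "xyz": [0.45, 1, 0.2], "twist": 0}, {"fingers": 1, "xyz": [0.45, 1, 0.2], "twist": 0}, {"fingers": 1, "xyz": [0.45, 1, 0.2], "twist": 0}, {"fingers": 1, "xyz": [0.45, 1, 0.2], "twist": 0}, {"fingers": 1, "xyz": [0.4, 0.9, 0.2], "twist": 0}, {"fingers": 1, "xyz": [0.3, 0.8, 0.2], "twist": 0}]'

```text
time: 11.0
position: [584.8, -159.9, 115.5]
tcp_rot: [0.999, 0.034, -0.0, 0.0]
wrist_force: [0.5, 0.5, -1.8]
opening: 0.212
grasp_force: 58.8
```

Request:
step_arm --increments '[{"fingers": 1, "xyz": [0.2, 0.6, 0], "twist": 0}, {"fingers": 1, "xyz": [0.1, 0.3, 0], "twist": 0}, {"fingers": 1, "xyz": [0, 0, 0], "twist": 0}, {"fingers": 1, "xyz": [0, 0, 0], "twist": 0}]'

```text
time: 11.4
position: [592.7, -178.9, 116.4]
tcp_rot: [0.999, 0.033, -0.0, -0.0]
wrist_force: [-0.2, 0.4, -1.9]
opening: 0.213
grasp_force: 58.8
```

```bash
python3 -c "
from h import *
togo([558+42,-184.5+2.8,70],.0666)
c=snap('side','side5');cv2.imwrite('pics/s5c.png',cv2.resize(c['img'][100:250,210:460],None,fx=3.2,fy=3.2))"
```

```text
t 11.4 pos [ 592.7 -178.9  116.4] yaw 0.0669 q6 1.142 F [-0.2  0.4 -1.9] units [0.286 0.134 1.856] twist 0.0
```

View pics/s5c.png

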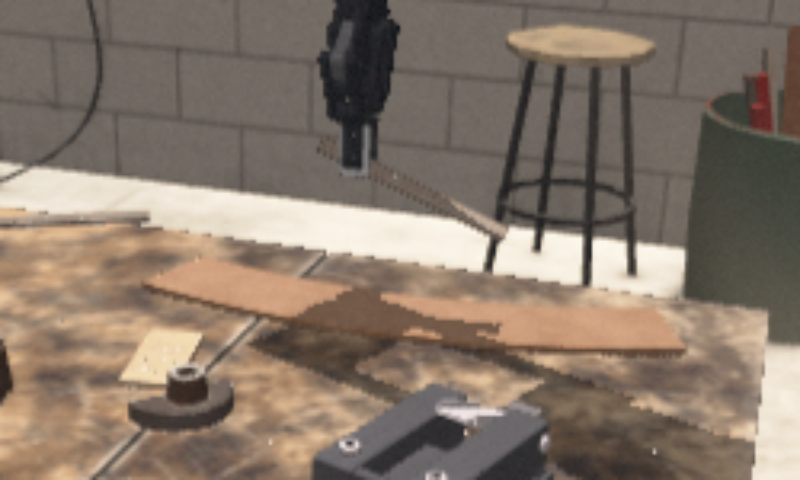

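The bar hangs at about 0.38 rad over the strip, with its low end at crop (500,235). I'm lowering it so the low end touches, then swinging it level.

Request:
step_arm --increments '[{"fingers": 1, "xyz": [0, 0.13, 0.5], "twist": 0}, {"fingers": 1, "xyz": [0, 0, 0.7], "twist": 0}, {"fingers": 1, "xyz": [0, 0, 0.7], "twist": 0}, {"fingers": 1, "xyz": [0, 0, 0.4], "twist": 0}, {"fingers": 1, "xyz": [0, 0, 0.2], "twist": 0}, {"fingers": 1, "xyz": [0, 0, 0.0], "twist": 0}, {"fingers": 1, "xyz": [0, 0, 0.0], "twist": 0}]'

```text
time: 12.15
position: [593.8, -182.7, 54.2]
tcp_rot: [0.999, 0.033, 0.0, 0.0]
wrist_force: [0.5, -0.2, -0.8]
opening: 0.207
grasp_force: 58.8
```

Request:
step_arm --increments '[{"fingers": 1, "xyz": [0, 0, 0.12], "twist": 0}, {"fingers": 1, "xyz": [0.04, 0, 0.12], "twist": 0}, {"fingers": 1, "xyz": [0.04, 0, 0.12], "twist": 0}, {"fingers": 1, "xyz": [0, 0, 0], "twist": 0}]'

```text
time: 12.55
position: [596.0, -182.7, 44.9]
tcp_rot: [0.999, 0.033, 0.001, 0.0]
wrist_force: [1.5, 0.1, 0.9]
opening: 0.209
grasp_force: 58.9
```

Request:
step_arm --increments '[{"fingers": 1, "xyz": [0.05, 0, 0.15], "twist": 0}, {"fingers": 1, "xyz": [0.05, 0, 0.15], "twist": 0}, {"fingers": 1, "xyz": [0.03, 0, 0.15], "twist": 0}, {"fingers": 1, "xyz": [0.03, 0, 0.15], "twist": 0}, {"fingers": 1, "xyz": [0, 0, 0], "twist": 0}]'

```text
time: 13.05
position: [600.2, -182.3, 29.5]
tcp_rot: [0.999, 0.033, 0.001, -0.0]
wrist_force: [2.5, -0.2, 3.8]
opening: 0.209
grasp_force: 59.3
```

Request:
step_arm --increments '[{"fingers": 1, "xyz": [0.02, 0, 0.15], "twist": 0}, {"fingers": 1, "xyz": [0.02, 0, 0.15], "twist": 0}, {"fingers": 1, "xyz": [0, 0, 0.15], "twist": 0}, {"fingers": 1, "xyz": [0, 0, 0], "twist": 0}]'

```text
time: 13.45
position: [599.7, -182.1, 17.7]
tcp_rot: [0.999, 0.033, -0.001, -0.0]
wrist_force: [2.5, 0.3, 2.8]
opening: 0.209
grasp_force: 59.3
```

```bash
python3 -c "
from h import *
togo([600,-181.7,10],.0666)
c=snap('side','side6');cv2.imwrite('pics/s6c.png',cv2.resize(c['img'][120:250,210:440],None,fx=3.4,fy=3.4))"
```

```text
t 13.45 pos [ 599.7 -182.1   17.7] yaw 0.0669 q6 1.142 F [2.5 0.3 2.8] units [ 0.013 -0.013  0.309] twist 0.0
```

View pics/s6c.png

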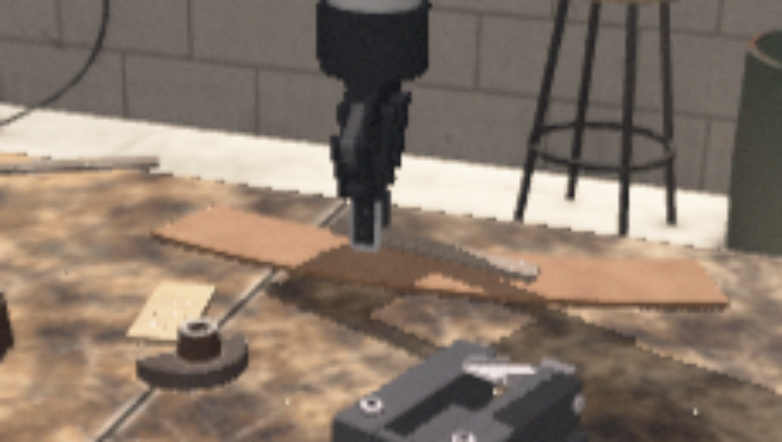

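The bar is levelling in the grip: the low end rests on the strip at crop (535,270). A bit further down.

Request:
step_arm --increments '[{"fingers": 1, "xyz": [0.01, 0, 0.12], "twist": 0}, {"fingers": 1, "xyz": [0, 0, 0.12], "twist": 0}, {"fingers": 1, "xyz": [0, 0, 0.08], "twist": 0}, {"fingers": 1, "xyz": [0, 0, 0], "twist": 0}]'

```text
time: 13.9
position: [600.4, -181.9, 10.1]
tcp_rot: [0.999, 0.033, -0.0, -0.0]
wrist_force: [1.9, 0.4, 3.3]
opening: 0.209
grasp_force: 59.4
```

Request:
step_arm --increments '[{"fingers": 1, "xyz": [0, 0, 0.06], "twist": 0}, {"fingers": 1, "xyz": [0, 0, 0], "twist": 0}]'

```text
time: 14.1
position: [600.5, -182.3, 8.9]
tcp_rot: [0.999, 0.033, -0.0, 0.0]
wrist_force: [1.9, -0.7, 3.5]
opening: 0.211
grasp_force: 59.3
```

Request:
step_arm --increments '[{"fingers": 1, "xyz": [0, 0, 0.06], "twist": 0}, {"fingers": 1, "xyz": [0, 0, 0], "twist": 0}]'

```text
time: 14.3
position: [600.6, -182.3, 7.5]
tcp_rot: [0.999, 0.033, -0.0, 0.0]
wrist_force: [1.9, -0.4, 4.6]
opening: 0.209
grasp_force: 59.4
```

Request:
step_arm --increments '[{"fingers": 1, "xyz": [0, 0, 0.06], "twist": 0}, {"fingers": 1, "xyz": [0, 0, 0], "twist": 0}]'

```text
time: 14.5
position: [600.7, -182.2, 6.5]
tcp_rot: [0.999, 0.033, 0.0, -0.0]
wrist_force: [1.4, 0.3, 5.6]
opening: 0.21
grasp_force: 60.9
```

Request:
step_arm --increments '[{"fingers": 0.75, "xyz": [0, 0, 0], "twist": 0}, {"fingers": 0.65, "xyz": [0, 0, 0], "twist": 0}, {"fingers": 0.5, "xyz": [0, 0, 0], "twist": 0}, {"fingers": 0.4, "xyz": [0, 0, 0], "twist": 0}, {"fingers": 0.3, "xyz": [0, 0, -0.2], "twist": 0}, {"fingers": 0.3, "xyz": [0, 0, -0.8], "twist": 0}, {"fingers": 0.3, "xyz": [0, 0, -1], "twist": 0}, {"fingers": 0.3, "xyz": [0, 0, -1], "twist": 0}, {"fingers": 0.3, "xyz": [0, 0, -1], "twist": 0}, {"fingers": 0.3, "xyz": [0, 0, -1], "twist": 0}]'

```text
time: 15.5
position: [600.2, -182.1, 132.2]
tcp_rot: [0.999, 0.033, -0.0, -0.0]
wrist_force: [-0.5, -0.1, 0.3]
opening: 0.701
grasp_force: 0.0
```

Request:
step_arm --increments '[{"fingers": 0.3, "xyz": [0, 1, -1], "twist": 0}, {"fingers": 0.3, "xyz": [0, 1, -1], "twist": 0}, {"fingers": 0.3, "xyz": [0, 1, -1], "twist": 0}, {"fingers": 0.3, "xyz": [0, 1, -1], "twist": 0}, {"fingers": 0.3, "xyz": [0, 1, 0], "twist": 0}, {"fingers": 0.3, "xyz": [0, 1, 0], "twist": 0}, {"fingers": 0.3, "xyz": [0, 1, 0], "twist": 0}, {"fingers": 0.3, "xyz": [0, 1, 0], "twist": 0}, {"fingers": 0.3, "xyz": [0, 1, 0], "twist": 0}, {"fingers": 0.3, "xyz": [0, 0, 0], "twist": 0}]'

```text
time: 16.5
position: [615.0, -410.3, 230.5]
tcp_rot: [0.999, 0.032, -0.0, 0.001]
wrist_force: [-0.5, 0.4, -0.0]
opening: 0.698
grasp_force: 0.0
```

```bash
python3 -c "
from h import *
c=snap('top','top7');cv2.imwrite('pics/t7c.png',cv2.resize(c['img'][60:320,330:500],None,fx=2.3,fy=2.3,interpolation=cv2.INTER_CUBIC))
P=cloud(c);togo([600,-181.7,100],.0666)
hsv=cv2.cvtColor(c['img'],cv2.COLOR_BGR2HSV)
m=((hsv[...,1]<95)&(abs(P[...,0]-558)<110)&(abs(P[...,1]+184.5)<33)&(P[...,2]<40)).astype(np.uint8)
m=cv2.morphologyEx(m,cv2.MORPH_OPEN,np.ones((3,3)))
k=max(cv2.findContours(m,0,2)[0],key=cv2.contourArea);print(cv2.contourArea(k))
X=onplane(c,k[:,0],12)[:,:2];r=cv2.minAreaRect(X.astype(np.float32));print(r)
mm=np.zeros_like(m);cv2.drawContours(mm,[k],-1,1,-1);mm=cv2.erode(mm,np.ones((3,3)));Q=P[mm>0];print(Q.mean(0),np.polyfit(Q[:,0],Q[:,2],1),np.polyfit(Q[:,0],Q[:,1],1))
"
```

```text
t 16.55 pos [ 615.  -408.2  230.4] yaw 0.0645 q6 0.863 F [0.  0.5 0.4] units [-0.011 -9.077  5.222] twist -0.001
867.5
((550.560791015625, -183.72930908203125), (149.77490234375, 20.879819869995117), 3.8659420013427734)
[ 548.62339373 -183.7341873    13.92334078] [-0.13463309 87.78620379] [ 4.73580195e-02 -2.09715905e+02]
```

View pics/t7c.png

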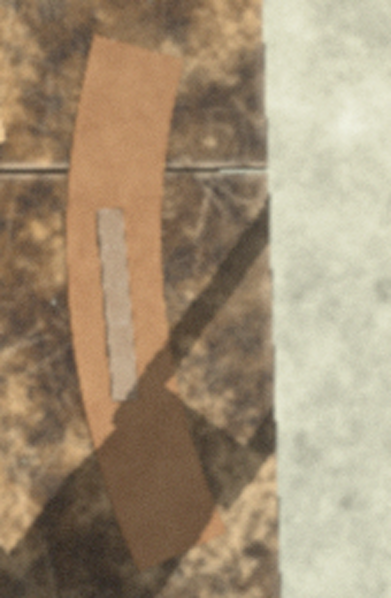

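The bar lies along the strip from crop (110,210) to (123,398), about 7 mm short of the middle lengthwise. I'll check that it is flat before correcting.

```bash
python3 -c "
from h import *
c=load('top7');P=cloud(c)
o=np.array([550.6,-183.7]);d=np.array([.9978,.0667]);n=np.array([-.0667,.9978])
s=(P[...,:2]-o)@d;q=(P[...,:2]-o)@n
for t in range(-90,91,15):
  k=(abs(s-t)<5)&(abs(q)<7);j=(abs(s-t)<5)&(abs(abs(q)-22)<5)
  print(t,k.sum(),np.percentile(P[k][:,2],[25,50,75]).round(1),np.median(P[j][:,2]).round(1))
"
```

```text
-90 46 [4.6 6.2 7.2] 5.6
-75 44 [ 5.4  7.8 11.6] 5.5
-60 47 [10.8 11.6 12.9] 5.1
-45 44 [10.  10.9 12.2] 6.2
-30 43 [10.4 11.3 12.3] 5.4
-15 45 [10.5 11.3 12.6] 5.5
0 43 [ 9.6 11.1 12.8] 5.9
15 44 [10.9 11.8 12.8] 5.2
30 45 [10.2 11.1 12.5] 5.2
45 42 [10.3 11.  12.4] 5.5
60 41 [10.3 11.8 12.8] 5.5
75 39 [ 6.5 10.3 12.2] 5.4
90 40 [4.3 5.3 6.1] 5.6
```

It is flat. I'll regrip at its middle and slide it +6.5 mm along the strip.

Request:
step_arm --increments '[{"fingers": 0.3, "xyz": [-0.2, -0.91, 0], "twist": 0}, {"fingers": 0.3, "xyz": [-0.2, -0.91, 0.3], "twist": 0}, {"fingers": 0.3, "xyz": [-0.2, -0.91, 0.5], "twist": 0}, {"fingers": 0.3, "xyz": [-0.2, -0.91, 0.7], "twist": 0}, {"fingers": 0.3, "xyz": [-0.2, -0.91, 0.8], "twist": 0}, {"fingers": 0.3, "xyz": [-0.2, -0.91, 0.8], "twist": 0}, {"fingers": 0.3, "xyz": [-0.2, -0.91, 0.8], "twist": 0}, {"fingers": 0.3, "xyz": [-0.2, -0.91, 0.8], "twist": 0}, {"fingers": 0.3, "xyz": [-0.2, -0.91, 0.8], "twist": 0}, {"fingers": 0.3, "xyz": [-0.16, -0.91, 0.6], "twist": 0}]'

```text
time: 17.55
position: [550.0, -180.6, 77.7]
tcp_rot: [0.999, 0.034, -0.001, -0.001]
wrist_force: [0.5, 0.1, 0.6]
opening: 0.698
grasp_force: 0.0
```

Request:
step_arm --increments '[{"fingers": 0.3, "xyz": [0, 0, 0.2], "twist": 0}, {"fingers": 0.3, "xyz": [0, 0, 0.2], "twist": 0}, {"fingers": 0.3, "xyz": [0, 0, 0], "twist": 0}, {"fingers": 0.3, "xyz": [0, 0, 0], "twist": 0}]'

```text
time: 17.95
position: [552.6, -184.0, 69.3]
tcp_rot: [0.999, 0.033, 0.001, 0.0]
wrist_force: [0.1, -0.2, -0.1]
opening: 0.699
grasp_force: 0.0
```

```bash
python3 -c "
from h import *
togo([551,-183.9,9],.0666)"
```

```text
t 17.95 pos [ 552.6 -184.    69.3] yaw 0.0661 q6 1.111 F [ 0.1 -0.2 -0.1] units [-0.067 -0.011  2.41 ] twist -0.0
```

Request:
step_arm --increments '[{"fingers": 0.3, "xyz": [0, 0, 0.8], "twist": 0}, {"fingers": 0.3, "xyz": [0, 0, 0.8], "twist": 0}, {"fingers": 0.3, "xyz": [0, 0, 0.5], "twist": 0}, {"fingers": 0.3, "xyz": [0, 0, 0.2], "twist": 0}, {"fingers": 0.3, "xyz": [0, 0, 0.07], "twist": 0}, {"fingers": 0.3, "xyz": [0, 0, 0], "twist": 0}, {"fingers": 0.6, "xyz": [0, 0, 0], "twist": 0}, {"fingers": 0.8, "xyz": [0, 0, 0], "twist": 0}, {"fingers": 1, "xyz": [0, 0, 0], "twist": 0}, {"fingers": 1, "xyz": [0, 0, 0], "twist": 0}]'

```text
time: 18.95
position: [552.1, -183.2, 10.2]
tcp_rot: [0.999, 0.033, 0.001, 0.0]
wrist_force: [-0.6, -0.7, 5.4]
opening: 0.192
grasp_force: 58.5
```

Request:
step_arm --increments '[{"fingers": 1, "xyz": [0, 0, 0], "twist": 0}]'

```text
time: 19.05
position: [552.0, -183.2, 10.2]
tcp_rot: [0.999, 0.033, 0.001, 0.0]
wrist_force: [-0.2, 0.1, 6.0]
opening: 0.188
grasp_force: 58.6
```

Request:
step_arm --increments '[{"fingers": 0.6, "xyz": [0, 0, 0], "twist": 0}, {"fingers": 0.6, "xyz": [0, 0, 0.08], "twist": 0}, {"fingers": 0.6, "xyz": [0, 0, 0.05], "twist": 0}, {"fingers": 0.6, "xyz": [0, 0, 0], "twist": 0}, {"fingers": 0.8, "xyz": [0, 0, 0], "twist": 0}, {"fingers": 1, "xyz": [0, 0, 0], "twist": 0}, {"fingers": 1, "xyz": [0, 0, 0], "twist": 0}]'

```text
time: 19.75
position: [551.8, -183.1, 6.5]
tcp_rot: [0.999, 0.033, 0.0, 0.0]
wrist_force: [-0.1, 0.3, 5.7]
opening: 0.209
grasp_force: 59.7
```

Request:
step_arm --increments '[{"fingers": 1, "xyz": [0.1, 0.03, -0.02], "twist": 0}, {"fingers": 1, "xyz": [0.1, 0.03, 0], "twist": 0}, {"fingers": 1, "xyz": [0.07, 0, 0], "twist": 0}, {"fingers": 1, "xyz": [0, 0, 0], "twist": 0}, {"fingers": 1, "xyz": [0, 0, 0], "twist": 0}]'

```text
time: 20.25
position: [556.3, -183.5, 6.5]
tcp_rot: [0.999, 0.033, -0.002, -0.001]
wrist_force: [-6.0, -0.3, 7.8]
opening: 0.203
grasp_force: 61.1
```

Request:
step_arm --increments '[{"fingers": 1, "xyz": [0.09, 0.02, 0], "twist": 0}, {"fingers": 1, "xyz": [0, 0, 0], "twist": 0}, {"fingers": 0.75, "xyz": [0, 0, 0], "twist": 0}, {"fingers": 0.6, "xyz": [0, 0, 0], "twist": 0}, {"fingers": 0.4, "xyz": [0, 0, 0], "twist": 0}, {"fingers": 0.3, "xyz": [0, 0, 0], "twist": 0}, {"fingers": 0.3, "xyz": [0, 0, -0.5], "twist": 0}, {"fingers": 0.3, "xyz": [0, 0, -1], "twist": 0}, {"fingers": 0.3, "xyz": [0, 0, -1], "twist": 0}, {"fingers": 0.3, "xyz": [0, 0, -1], "twist": 0}]'

```text
time: 21.25
position: [560.7, -184.4, 95.7]
tcp_rot: [0.999, 0.033, 0.0, 0.0]
wrist_force: [-0.0, -0.1, -0.6]
opening: 0.698
grasp_force: 0.0
```

Request:
step_arm --increments '[{"fingers": 0.3, "xyz": [0, 1, -1], "twist": 0}, {"fingers": 0.3, "xyz": [0, 1, -1], "twist": 0}, {"fingers": 0.3, "xyz": [0, 1, -1], "twist": 0}, {"fingers": 0.3, "xyz": [0, 1, -1], "twist": 0}, {"fingers": 0.3, "xyz": [0, 1, 0], "twist": 0}, {"fingers": 0.3, "xyz": [0, 1, 0], "twist": 0}, {"fingers": 0.3, "xyz": [0, 1, 0], "twist": 0}, {"fingers": 0.3, "xyz": [0, 1, 0], "twist": 0}, {"fingers": 0.3, "xyz": [0, 1, 0], "twist": 0}, {"fingers": 0.3, "xyz": [0, 0, 0], "twist": 0}]'

```text
time: 22.25
position: [575.6, -412.5, 194.8]
tcp_rot: [0.999, 0.032, 0.001, 0.001]
wrist_force: [-0.2, 0.9, -0.4]
opening: 0.698
grasp_force: 0.0
```

```bash
python3 -c "
from h import *
c=snap('top','top8')
P=cloud(c);togo([600,-181.7,100],.0666)
hsv=cv2.cvtColor(c['img'],cv2.COLOR_BGR2HSV)
m=((hsv[...,1]<95)&(abs(P[...,0]-558)<110)&(abs(P[...,1]+184.5)<33)&(P[...,2]<40)).astype(np.uint8)
m=cv2.morphologyEx(m,cv2.MORPH_OPEN,np.ones((3,3)))
k=max(cv2.findContours(m,0,2)[0],key=cv2.contourArea)
r=cv2.minAreaRect(onplane(c,k[:,0],12)[:,:2].astype(np.float32));print(r)
o=np.array(r[0]);d=np.array([.9978,.0667]);n=np.array([-.0667,.9978])
s=(P[...,:2]-o)@d;q=(P[...,:2]-o)@n
for t in range(-60,61,30):
  k=(abs(s-t)<8)&(abs(q)<7);print(t,np.median(P[k][:,2]).round(1))
"
```

```text
t 22.3 pos [ 575.4 -410.4  194.6] yaw 0.0647 q6 0.827 F [-0.4  0.7  0.4] units [ 1.569 -9.069  3.78 ] twist -0.001
((557.8843383789062, -182.245849609375), (149.4710235595703, 20.86894416809082), 3.7820796966552734)
-60 11.7
-30 11.3
0 11.7
30 11.2
60 11.7
```

```bash
python3 -c "
from h import *
print(ctrl.hand_in())"
```

```text
the job is handed in; nothing more can be done
None
```

I tipped the bar with a press and it stayed tipped. I then gripped it by its raised part and laid it flat, lengthwise on the curved strip; by the camera its centre is about 2 mm from the strip's middle. The job is handed in at about 22 s with the arm clear; no verdict was returned.

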